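# Pull out both supports and lower the drop-front ledge of a laundry dosing cabinet

### The arm

A 6-joint arm with a two-finger parallel gripper is mounted at the origin on the work surface. World frame = base frame: x ahead of the robot, y to its left, z up, the work surface at z = 0. Lengths are in m, angles in degrees, forces in N, time in s.
With the tool pointing down it reaches from about 0.35 to 0.775 m from the base axis. Payload 7.3 kg.
Tool frame: the origin (TCP) lies midway between the tips of the shut fingers; the grasp point (between the pads) lies 19 mm behind it; y points along the fingers, x is the direction in which the jaws open and shut, and the axes are right-handed (so a half turn about y gives the same grasp; the last joint's range is limited). The gripper opens to 92 mm and grips with 3 to 60 N. Pads are 19 mm wide; open, the fingers measure 130 mm over their backs; the gripper's body (75 mm by 190 mm) begins 47 mm behind the grasp point.
Start: joints at [-75, 19.595, 87.324, -0, 73.075, -8.365], TCP at [0.208, -0.482, 0.227] pointing down, gripper open.
Joint ranges: [-145.02, 145.02], [-44.19, 115.74], [2.07, 154.8], [-57.11, 237.11], [16.16, 152.29], [-177.93, 177.93]. Speed limits (degrees/s): [147.25, 147.25, 180, 180, 180, 180].

### API

Orientations are given as [roll, pitch, yaw] about the fixed x, y, z axes, in that order (R = Rz(yaw) Ry(pitch) Rx(roll)).
In Python, from station import env, cams gives the robot as it stands.
- The arm moves only by the tool arm_command, never from a script. Its argument "steps" is a list of rows, each a list of 3 entries, a list of its own where there are three numbers: the turn, a rotation vector about the tool's x, y, z in degrees, then the shift along the tool's x, y, z in mm, then the finger opening in mm, from 0 to 91.8. A call has 1 to 8 rows; each row shifts and turns the commanded pose from where the row before left it, along the tool's axes as they then stand; what a row does not reach is not made up. A row lasts 1/8 s, in which the tool goes at most 62.5 mm and 10.7 degrees, less where a joint would pass 70% of its speed; a pose out of reach is approached as far as the arm can. A call with a gripper value outside its range is refused whole. The fingers move at their own pace and stop on an object; "newtons" is the grip in N (left out, the last holds). Time passes only in rows, so rows that do not move let the fingers close. It gives the time, the measured TCP pose, the force and the opening at its end, in the units of the state.
- env.read_state(): the state, without advancing time (a new reading comes with each control period).
- cams.get_image(name): name is "side" or "top"; returns a dict with "image" (400x640x3 uint8, blue, green, red), "depth" (400x640 float32, m along the optical axis (not along the pixel's ray), 0 where there is no reading), "camera_matrix" (3x3 intrinsics, pixels), "k1" (the pictures are not rectified: a ray, as slopes to the right and down, at radius r is drawn at 1 + k1 r^2 times it, then the intrinsics apply), "extrinsics" (4x4, takes a point from camera to world coordinates). Camera axes: x right, y up, looking along -z (the intrinsics and any distortion apply to the point x, -y, -z); pixel columns grow to the right and rows downward; lengths in m; the calibration is good to about 2 mm. A picture is of the moment at which its call begins.
- env.close_job(): hands the job in, once; it reports no verdict.
The state is a dict: "time_s": time; "joint_pos": joint angles; "joint_velocities": joint speeds; "tau": joint torques, N m; "eef_pos": TCP position; "tcp_rot": TCP orientation; "ft_force": force on the tool from outside, world axes, zero at the start; "ft_torque": the same for the moment, N m; "gripper_width": finger opening in m.
Only numpy, scipy, OpenCV 4.12 (cv2) and the standard library are available. Lean on these libraries where they do the work, as an engineer would, in place of code of your own. Each camera call takes 0.05 s, during which the arm holds its last target. There are 200 camera calls.

### The job

Set up the fold-down dosing ledge of the little laundry cabinet: with the flap still up, pull both slide-out supports all the way out to their stops, gently, neither wrenching nor squeezing anything hard. Then ease the flap down, without letting it drop, until it lies level on both supports behind their orange lips, and let go, leaving everything else on the shelf where it is.

Things in the scene. Friction and masses are not known exactly. Their poses are not given: they have to be found in the camera images.
- cabinet: Plywood cabinet fixed to the shelf (z = 0), 200 deep (x) x 300 wide (y) x 190 high. Origin on the shelf, in the middle of the front opening's plane; its x axis points away from the front into the cabinet, y to its left seen from the robot, z up. The flap closes its front. It, its flap and supports stand a light hold or pull; more than 100 N from the fingers is rough handling.
- flap (a joint): Angle (rad) of the white and blue drop-front flap: 0 upright and shut, growing as its top comes down towards the robot, 1.571 level. Panel 300 wide, 150 high, 14 thick, 0.3 to 0.5 kg. Hinge line along the cabinet's y at cabinet x = -16 mm, z = 75.5 mm (lower edge of its outer face). The stiff hinge holds it up to about 0.35 rad; further open it falls unless held.
- flap_edge (a point): Middle of the flap's free edge, half way through the thickness, 150 mm from the hinge. Upright, the panel fills cabinet x -16 to -2 mm, z 75.5 to 225.5 mm: its top edge stands 35 mm above the cabinet's roof and can be reached from behind as well as in front.
- support_left (a joint): How far (m) the left support is pulled out towards the robot: 0 pushed in, 0.095 at its hard stop. Steel bar 26 wide, 25 high, top face at z = 75 mm, centred at cabinet y = +115 mm, sliding along the cabinet's -x with 4 to 5 N of friction; stays where it is left. An orange lip stands at its front end (see the lip points).
- support_right (a joint): The same for the right support, centred at cabinet y = -115 mm. Only a support within 4 mm of its stop has its lip clear of the flap's swing (5 mm gap at the stop); otherwise the flap lands on top of the lip and cannot lie level.
- lip_left (a point): Middle of the upper edge of the left lip's inner face (towards the cabinet). Lip: 10 thick along x, 34 wide along y, from z = 50 to 97 mm, 22 mm above the bar's top, so a fingertip can hook behind it. Its inner face is at cabinet x = -76 mm minus the support's joint value.
- lip_right (a point): The same on the right lip.
- peg_basket: Blue basket of pegs, 150 x 170, 90 high, handle to 150 high. Bystander; origin under its centre.
- funnel: Red silicone funnel standing mouth down, 100 across, 90 high. Bystander; origin under its centre.
- canister: Stainless canister with push-button lid, 92 across, 150 high. Bystander; origin under its centre.
- bottle_a: Closed amber bottle, 64 across, 160 high. Bystander; origin under its centre.
- bottle_b: A second such amber bottle. Bystander.
- scoop: White measuring scoop, cup 55 x 55 x 32 high, handle 80 long to its -x. Bystander; origin under the cup.
- soap: Yellow bar of soap 90 x 60 x 35 lying on the rear half of the cabinet's roof. Bystander; origin under its centre.

How it is judged:
By the outcome, as a careful person would: the job done as asked, in the order asked, and still so for the second after the job is handed in, with the robot touching nothing.
It also fails if it takes over 61 s, if anything falls off the work surface, if the arm or the gripper's body presses on something with over 40 N, if the wrist force passes 120 N, or if a joint passes its speed limit or range.

## Working session

There is one attempt and no reset: what is moved stays moved. The work goes in short steps, Python scripts to look and compute and a tool call to move; the robot and the scene stay as the last step left them, time stands still between calls to the robot, and variables do not carry over. Pictures are saved under pics/ and viewed, about 8 in all and at most 12, crops included, and the job is handed in when it is done.

Besides the shell and the picture viewer there is one more tool, called after ">>>" as name(argument=value, ...), one argument or row to a line, values as JSON. arm_command: Moves the arm, as the interface text tells. Its arguments: {"type":"object","properties":{"steps":{"type":"array"},"newtons":{"type":"number"}},"required":["steps"]}

```bash
ls; mkdir -p pics; cat > h.py <<'E'
import numpy as np, cv2
from station import env, cams
def grab(n):
    d=cams.get_image(n); return d
def cloud(d):
    K=np.array(d["camera_matrix"]);k1=d["k1"];T=np.array(d["extrinsics"])
    h,w=d["depth"].shape
    u,v=np.meshgrid(np.arange(w),np.arange(h))
    p=cv2.undistortPoints(np.stack([u,v],-1).reshape(-1,1,2).astype(float),K,np.array([k1,0,0,0,0.]),).reshape(h,w,2)
    z=d["depth"]
    P=np.stack([p[...,0]*z,-p[...,1]*z,-z],-1)
    W=P@T[:3,:3].T+T[:3,3]
    W[z==0]=np.nan
    return W
E
python3 - <<'E'
from h import *
print(env.read_state())
for n in("side","top"):
    d=grab(n);cv2.imwrite(f"pics/{n}0.png",d["image"]);np.save(f"pics/{n}0.npy",cloud(d));print(n,d["k1"],np.round(d["extrinsics"],3).tolist(),d["camera_matrix"])
E
```

```text
pics
{'time_s': 0.0, 'joint_pos': array([-7.49997237e+01,  1.96369441e+01,  8.73767680e+01, -1.24941054e-03,
        7.30746584e+01, -8.36433329e+00]), 'joint_velocities': array([ 0.00872811, -0.11737245,  0.02334992,  0.02060548,  0.00645591,
        0.04774055]), 'tau': array([ 8.06163916e-04, -4.31237125e+01, -2.44215292e+01,  7.19665736e-02,
        5.59730467e-02, -1.35952723e-04]), 'eef_pos': array([ 0.20812057, -0.48154556,  0.22604318]), 'tcp_rot': array([-8.99883270e+01,  8.76043142e-02, -6.66350168e+01]), 'ft_force': array([ 0.0326949 , -0.62140772, -0.54985231]), 'ft_torque': array([0.02058079, 0.01214059, 0.04401176]), 'gripper_width': 0.09175490078050762}
side -0.011620570214784439 [[0.994, 0.071, -0.08, 0.442], [-0.105, 0.515, -0.851, -1.297], [-0.02, 0.854, 0.519, 0.918], [0.0, 0.0, 0.0, 1.0]] [[402.09656362   0.         318.07301438]
 [  0.         402.09656362 204.84837062]
 [  0.           0.           1.        ]]
top 0.014057602143540912 [[-0.021, 0.995, -0.102, 0.394], [-1.0, -0.021, 0.006, -0.029], [0.003, 0.102, 0.995, 1.559], [0.0, 0.0, 0.0, 1.0]] [[387.76595149   0.         317.21315191]
 [  0.         387.76595149 195.81894575]
 [  0.           0.           1.        ]]
```

View pics/side0.png

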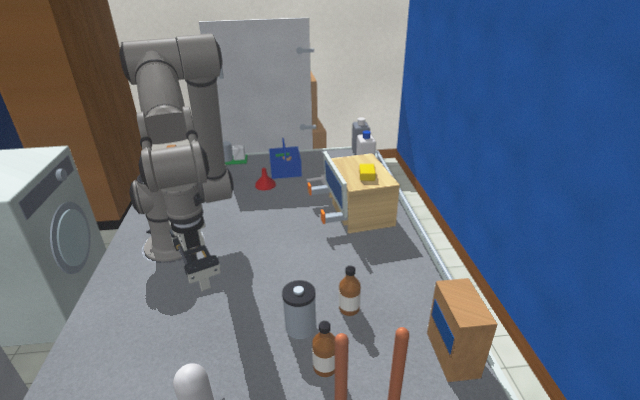

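View pics/top0.png

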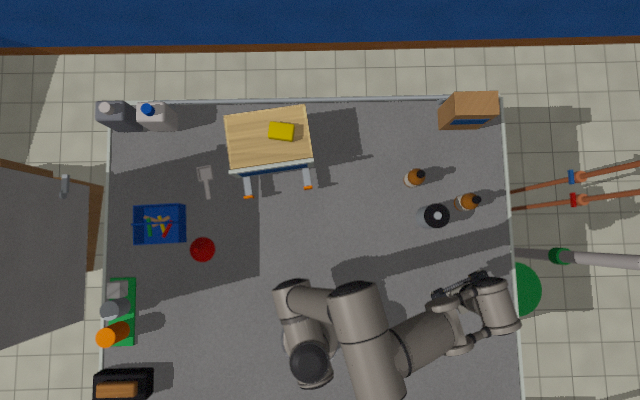

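The side view shows the cabinet at about (360,190), with orange lips at (310,187) and (324,215). In the top view the lips are at (248,190) and (308,183), and the flap top edge runs from (232,172) to (312,160). Next I'll measure these.

```bash
python3 - <<'E'
from h import *
for n,roi in(("side",(160,240,290,350)),("top",(170,205,235,320))):
    im=cv2.imread(f"pics/{n}0.png");W=np.load(f"pics/{n}0.npy")
    b,g,r=[im[...,i].astype(int) for i in range(3)]
    m=((r>140)&(r-b>70)&(g<r*0.7)).astype(np.uint8)
    k=np.zeros_like(m);k[roi[0]:roi[1],roi[2]:roi[3]]=1
    N,L,S,C=cv2.connectedComponentsWithStats(m*k)
    for i in range(1,N):
        if S[i,4]>8:
            P=W[L==i];P=P[P[:,2]>0.04];print(n,C[i].round(1),S[i].tolist(),np.nanmedian(P,0).round(3),np.nanpercentile(P,[5,95],axis=0).round(3).tolist())
# flap from top cloud: points with z>0.205
W=np.load("pics/top0.npy");Q=W[90:215,200:330].reshape(-1,3)
f=Q[(Q[:,2]>.213)&(Q[:,2]<.26)];print("flap top",len(f),f.mean(0).round(4),f.min(0).round(3),f.max(0).round(3))
f2=f[:,:2].astype(np.float32)
print(cv2.fitLine(f2,cv2.DIST_HUBER,0,.01,.01).ravel(),cv2.minAreaRect(f2))
rf=Q[(Q[:,2]>.18)&(Q[:,2]<.20)];print("roof",len(rf),np.median(rf[:,2]),cv2.minAreaRect(rf[:,:2].astype(np.float32)))
im=cv2.imread("pics/top0.png")[90:215,200:330];im2=cv2.imread("pics/side0.png")[140:240,290:410]
cv2.imwrite("pics/c1.png",np.hstack([cv2.resize(im,(390,375)),cv2.resize(im2,(400,375))]))
E
```

```text
side [309.2 187.2] [308, 182, 3, 13, 28] [0.547 0.215 0.087] [[0.544, 0.208, 0.061], [0.551, 0.236, 0.101]]
side [322.5 215.7] [321, 209, 4, 15, 49] [ 0.579 -0.01   0.082] [[0.575, -0.022, 0.057], [0.584, 0.011, 0.1]]
top [307.5 186.8] [304, 185, 8, 4, 24] [ 0.579 -0.001  0.095] [[0.575, -0.015, 0.081], [0.584, 0.012, 0.101]]
top [247.5 196.5] [243, 195, 10, 4, 26] [0.548 0.225 0.096] [[0.543, 0.213, 0.08], [0.552, 0.24, 0.102]]
flap top 804 [0.7079 0.1029 0.2243] [ 0.616 -0.025  0.213] [0.8   0.268 0.234]
[ 0.7552218  -0.65546936  0.7143066   0.10119078] ((0.7153944969177246, 0.1313793808221817), (0.16414709389209747, 0.2966214120388031), 7.344861030578613)
roof 4129 0.18965349088981487 ((0.7458611726760864, 0.13466037809848785), (0.2253914177417755, 0.2994716763496399), 7.336035251617432)
```

View pics/c1.png

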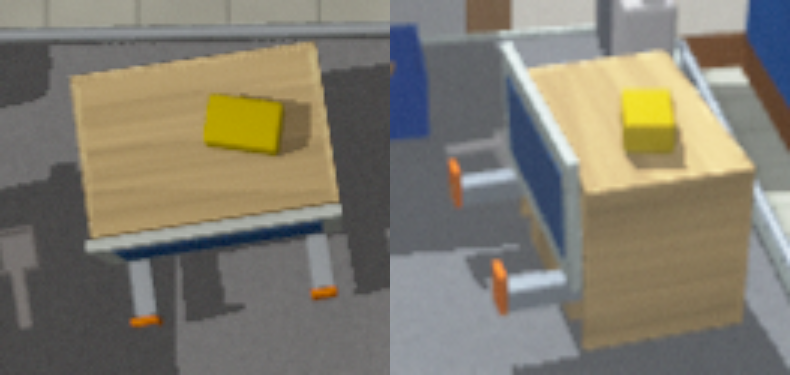

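The flap is shut and the supports are partly out, with yaw about 7.4°. Now I'll refine the cabinet frame.

```bash
python3 - <<'E'
from h import *
W=np.load("pics/top0.npy");Q=W[90:215,200:330].reshape(-1,3)
f=Q[(Q[:,2]>.219)&(Q[:,2]<.236)]
roof=Q[(Q[:,2]>.184)&(Q[:,2]<.195)]
f=f[f[:,0]<0.665+(.1-f[:,1])*.13+0.03]
v=cv2.fitLine(f[:,:2].astype(np.float32),cv2.DIST_HUBER,0,.001,.001).ravel();print(len(f),v)
yw=np.degrees(np.arctan2(-v[0],v[1])) if v[1]>0 else np.degrees(np.arctan2(v[0],-v[1]));print("yaw from flap",yw)
for yaw in (yw,7.4):
    a=np.radians(yaw);X=np.array([np.cos(a),np.sin(a)]);Y=np.array([-np.sin(a),np.cos(a)])
    for nm,q in(("flap",f),("roof",roof)):
        px,py=q[:,:2]@X,q[:,:2]@Y
        print(yaw,nm,len(q),np.percentile(px,[0,1,5,50,95,99,100]).round(4),np.percentile(py,[0,1,99,100]).round(4),np.median(q[:,2]).round(4))
    for n,(p) in {"L":(.548,.225),"R":(.579,-.001),"Ls":(.547,.215),"Rs":(.579,-.01)}.items(): print(n,np.array(p)@X,np.array(p)@Y)
E
```

```text
354 [ 0.12822415 -0.99174523  0.6406485   0.12235079]
yaw from flap 7.3669844
7.3669844 flap 354 [0.6442 0.6444 0.6448 0.6509 0.6575 0.6586 0.6593] [-0.1097 -0.1072  0.184   0.1869] 0.2252
7.3669844 roof 3861 [0.6446 0.6672 0.6743 0.7597 0.8581 0.8654 0.8683] [-0.1118 -0.1091  0.1847  0.1877] 0.1896
L 0.572326818227768 0.15287585186958313
R 0.5740922660827635 -0.07523351907730101
Ls 0.5700528316497804 0.14308662366867064
Rs 0.5729382488727569 -0.08415922617912291
7.4 flap 354 [0.6441 0.6444 0.6449 0.6509 0.6576 0.6586 0.6594] [-0.1101 -0.1076  0.1836  0.1865] 0.2252
7.4 roof 3861 [0.6446 0.6673 0.6743 0.7597 0.8582 0.8654 0.8682] [-0.1122 -0.1096  0.1843  0.1873] 0.1896
L 0.5724148062158853 0.15254602461169092
R 0.5740488074232317 -0.07556432158079195
Ls 0.5701351790877265 0.14275810858443758
Rs 0.5728896470540337 -0.08448936204223975
```

```bash
cat >> h.py <<'E'
from scipy.spatial.transform import Rotation as Ro
YAW=7.4;_a=np.radians(YAW)
CX=np.array([np.cos(_a),np.sin(_a),0]);CY=np.array([-np.sin(_a),np.cos(_a),0]);CZ=np.array([0,0,1.])
O=.6603*CX+.0383*CY            # cabinet origin
def c2w(x,y,z): return O+x*CX+y*CY+z*CZ
def w2c(p): d=np.asarray(p)-O; return np.array([d@CX,d@CY,d[2]])
def pose():
    s=env.read_state(); return s["eef_pos"],Ro.from_euler("xyz",s["tcp_rot"],degrees=True),s
def plan(xyz_cab_mm,yaw,phi=0,frm=None):
    p,R,s=pose() if frm is None else frm
    T=c2w(*(np.array(xyz_cab_mm)/1000.))
    Rt=Ro.from_euler("xyz",[-90,0,yaw],degrees=True)*Ro.from_rotvec([0,0,-np.radians(phi)])
    print("turn",np.degrees((R.inv()*Rt).as_rotvec()).round(2),"shift(old axes)",(R.inv().apply(T-p)*1000).round(1),"shift(new axes)",(Rt.inv().apply(T-p)*1000).round(1))
    return T,Rt,None
def st():
    p,R,s=pose();print(s["time_s"],"cab mm",(w2c(p)*1000).round(1),"rpy",s["tcp_rot"].round(1),"F cab",[round(float(s["ft_force"]@a),1) for a in(CX,CY,CZ)],"w",round(s["gripper_width"]*1000,1),"j",s["joint_pos"].round(1))
E
python3 - <<'E'
from h import *
st()
print("lips cab",w2c([.5745,-.0019+0,0]),w2c([.584,-.0019,0]),w2c([.5526,.2257,0]))
f=plan([-63,-115,227],-82.6)
plan([-63,-115,82],-82.6,frm=f)
E
```

```text
0.1 cab mm [-515.9 -542.7  226.1] rpy [-90.    0.1 -66.6] F cab [0.3, -0.7, 0.9] w 92.0 j [-75.   19.6  87.4  -0.   73.1  -8.4]
lips cab [-0.09082963 -0.11417725  0.        ] [-0.08140875 -0.1154008   0.        ] [-0.08323335  0.11434773  0.        ]
turn [-0.   15.97 -0.08] shift(old axes) [-2.866e+02 -4.000e-01  5.531e+02] shift(new axes) [-427.7   -0.9  452.9]
turn [0. 0. 0.] shift(old axes) [ -0. 145.  -0.] shift(new axes) [ -0. 145.  -0.]
```

>>> arm_command(
  steps=[
    [[0, 8, 0], [0, 0, 0], 0],
    [[0, 8, 0], [0, 0, 0], 0],
    [[0, 0, 0], [-30, 0, 32], 0],
    [[0, 0, 0], [-35, 0, 37], 0],
    [[0, 0, 0], [-35, 0, 37], 0],
    [[0, 0, 0], [-35, 0, 37], 0],
    [[0, 0, 0], [-35, 0, 37], 0],
    [[0, 0, 0], [-35, 0, 37], 0],
  ],
  newtons=10,
)

```text
time_s: 1.1
eef_pos: [0.3979, -0.2493, 0.2265]
tcp_rot: [-90.0, 0.0, -82.6]
ft_force: [0.2, -1.1, 0.4]
gripper_width: 0.0163
```

>>> arm_command(
  steps=[
    [[0, 0, 0], [-35, 0, 37], 0],
    [[0, 0, 0], [-35, 0, 37], 0],
    [[0, 0, 0], [-35, 0, 37], 0],
    [[0, 0, 0], [-35, 0, 37], 0],
    [[0, 0, 0], [-35, 0, 37], 0],
    [[0, 0, 0], [-30, 0, 32], 0],
    [[0, 0, 0], [0, 0, 0], 0],
  ],
)

```text
time_s: 1.98
eef_pos: [0.587, -0.0173, 0.2257]
tcp_rot: [-90.1, 0.0, -82.4]
ft_force: [-0.4, -0.0, -0.2]
gripper_width: 0.0007
```

```bash
python3 - <<'E'
from h import *
st()
f=plan([-63,-115,200],-82.6)
E
```

```text
1.975 cab mm [ -80.4 -131.   225.7] rpy [-90.1   0.  -82.4] F cab [-0.4, 0.0, -0.2] w 0.7 j [-9.2 26.3 77.1  0.  76.7 73.2]
turn [ 0.05  0.18 -0.04] shift(old axes) [-15.9  25.7  17.5] shift(new axes) [-16.   25.7  17.4]
```

>>> arm_command(
  steps=[
    [[0, 0, 0], [-16, 0, 17.5], 0],
    [[0, 0, 0], [0, 30, 0], 0],
    [[0, 0, 0], [0, 40, 0], 0],
    [[0, 0, 0], [0, 40, 0], 0],
    [[0, 0, 0], [0, 15, 0], 0],
    [[0, 0, 0], [0, 10, 0], 0],
    [[0, 0, 0], [0, 8, 0], 0],
    [[0, 0, 0], [0, 0, 0], 0],
  ],
)

```text
time_s: 2.98
eef_pos: [0.6016, -0.0017, 0.084]
tcp_rot: [-90.0, -0.0, -82.6]
ft_force: [-0.4, -0.3, 0.2]
gripper_width: 0.0008
```

```bash
python3 - <<'E'
from h import *
st()
d=grab("side");cv2.imwrite("pics/c2.png",cv2.resize(d["image"][130:260,250:420],(784,600)))
E
```

```text
2.975 cab mm [ -64.  -117.5   84. ] rpy [-90.   -0.  -82.6] F cab [-0.4, -0.2, 0.2] w 0.8 j [-7.5 35.4 85.2 -0.  59.4 75.2]
```

View pics/c2.png

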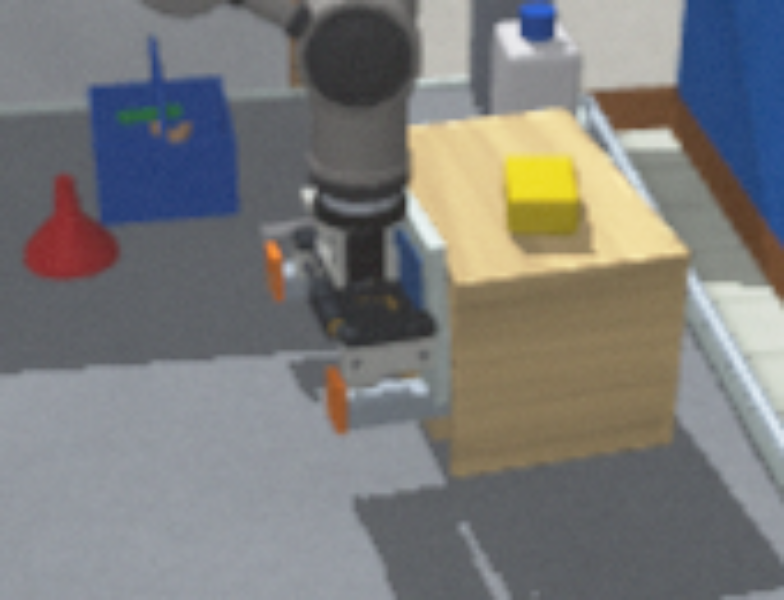

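The finger sits behind the right lip (335,400), with no contact. Pulling now.

>>> arm_command(
  steps=[
    [[0, 0, 0], [0, 0, -4], 0],
    [[0, 0, 0], [0, 0, -4], 0],
    [[0, 0, 0], [0, 0, -5], 0],
    [[0, 0, 0], [0, 0, -6], 0],
    [[0, 0, 0], [0, 0, -6], 0],
    [[0, 0, 0], [0, 0, -6], 0],
    [[0, 0, 0], [0, 0, -6], 0],
    [[0, 0, 0], [0, 0, -6], 0],
  ],
)

```text
time_s: 4.03
eef_pos: [0.56, -0.007, 0.0844]
tcp_rot: [-89.8, -0.0, -82.6]
ft_force: [4.3, 1.5, -2.5]
gripper_width: 0.0002
```

>>> arm_command(
  steps=[
    [[0, 0, 0], [0, 0, -6], 0],
    [[0, 0, 0], [0, 0, -6], 0],
    [[0, 0, 0], [0, 0, -6], 0],
    [[0, 0, 0], [0, 0, -6], 0],
    [[0, 0, 0], [0, 0, -6], 0],
    [[0, 0, 0], [0, 0, -6], 0],
  ],
)

```text
time_s: 4.78
eef_pos: [0.5243, -0.0116, 0.0844]
tcp_rot: [-89.8, -0.0, -82.6]
ft_force: [4.6, 2.0, -1.9]
gripper_width: 0.0005
```

```bash
python3 - <<'E'
from h import *
st()
E
```

```text
4.775 cab mm [-141.9 -117.4   84.4] rpy [-89.8  -0.  -82.6] F cab [4.8, 1.4, -1.9] w 0.5 j [-9.7 28.5 98.4  0.  52.9 72.9]
```

>>> arm_command(
  steps=[
    [[0, 0, 0], [0, 0, -4], 0],
    [[0, 0, 0], [0, 0, -3], 0],
    [[0, 0, 0], [0, 0, -2], 0],
    [[0, 0, 0], [0, 0, -2], 0],
  ],
)

```text
time_s: 5.28
eef_pos: [0.5132, -0.0131, 0.0844]
tcp_rot: [-89.8, -0.0, -82.6]
ft_force: [8.7, 3.3, -1.2]
gripper_width: 0.0004
```

>>> arm_command(
  steps=[
    [[0, 0, 0], [0, 0, -2], 0],
    [[0, 0, 0], [0, 0, -1], 0],
    [[0, 0, 0], [0, 0, -1], 0],
  ],
)

```text
time_s: 5.65
eef_pos: [0.5132, -0.0132, 0.0846]
tcp_rot: [-89.3, -0.1, -82.7]
ft_force: [20.5, 7.0, -13.6]
gripper_width: 0.0005
```

>>> arm_command(
  steps=[
    [[0, 0, 0], [0, 0, -1], 0],
    [[0, 0, 0], [0, 0, -1], 0],
  ],
)

```text
time_s: 5.9
eef_pos: [0.5131, -0.0132, 0.0847]
tcp_rot: [-89.1, -0.1, -82.7]
ft_force: [26.5, 8.5, -17.4]
gripper_width: 0.0007
```

>>> arm_command(
  steps=[
    [[0, 0, 0], [0, 0, -1], 0],
    [[0, 0, 0], [0, 0, -1], 0],
  ],
)

```text
time_s: 6.15
eef_pos: [0.5131, -0.0132, 0.0848]
tcp_rot: [-88.9, -0.1, -82.7]
ft_force: [33.4, 11.0, -22.3]
gripper_width: 0.0006
```

At the hard stop: the force rose to 33 N with no further motion. Backing off and going to the left support.

>>> arm_command(
  steps=[
    [[0, 0, 0], [0, 0, 8], 0],
    [[0, 0, 0], [0, 0, 8], 0],
    [[0, 0, 0], [0, -30, 0], 0],
    [[0, 0, 0], [0, -50, 0], 0],
    [[0, 0, 0], [-50, -40, 0], 0],
    [[0, 0, 0], [-60, 0, 0], 0],
    [[0, 0, 0], [-60, 0, 0], 0],
    [[0, 0, 0], [-60, 0, 0], 0],
  ],
)

```text
time_s: 7.15
eef_pos: [0.4897, 0.2161, 0.2028]
tcp_rot: [-90.1, -0.0, -82.7]
ft_force: [0.6, -0.2, -0.3]
gripper_width: 0.0006
```

```bash
python3 - <<'E'
from h import *
st()
f=plan([-64,115,200],-82.6)
plan([-64,115,84],-82.6,frm=f)
d=grab("top");W=cloud(d);im=d["image"].astype(int);b,g,r=im[...,0],im[...,1],im[...,2]
m=((r>140)&(r-b>70)&(g<r*0.7)).astype(np.uint8);k=np.zeros_like(m);k[165:240,235:325]=1
N,L,S,C=cv2.connectedComponentsWithStats(m*k)
for i in range(1,N):
    if S[i,4]>5:
        P=W[L==i];P=P[P[:,2]>.04];P=np.array([w2c(q) for q in P])*1000;print(C[i].round(1),S[i,4],np.median(P,0).round(1),np.percentile(P,[5,95],axis=0).round(0).tolist())
E
```

```text
7.15 cab mm [-146.9  112.9  202.8] rpy [-90.1  -0.  -82.7] F cab [0.6, -0.2, -0.3] w 0.6 j [15.6 21.9 87.8 -0.  70.4 98.3]
turn [ 0.06 -0.07  0.04] shift(old axes) [-2.2  2.7 82.9] shift(new axes) [-2.1  2.8 82.9]
turn [0. 0. 0.] shift(old axes) [ -0. 116.  -0.] shift(new axes) [ -0. 116.  -0.]
[311.  208.4] 28 [-169.8 -115.    96. ] [[-173.0, -130.0, 75.0], [-165.0, -100.0, 99.0]]
```

>>> arm_command(
  steps=[
    [[0, 0, 0], [-2, 0, 40], 0],
    [[0, 0, 0], [0, 0, 43], 0],
    [[0, 0, 0], [0, 0, 0], 0],
    [[0, 0, 0], [0, 40, 0], 0],
    [[0, 0, 0], [0, 40, 0], 0],
    [[0, 0, 0], [0, 20, 0], 0],
    [[0, 0, 0], [0, 10, 0], 0],
    [[0, 0, 0], [0, 8, 0], 0],
  ],
)

```text
time_s: 8.2
eef_pos: [0.5726, 0.2272, 0.085]
tcp_rot: [-90.0, -0.0, -82.6]
ft_force: [0.6, 0.3, 0.2]
gripper_width: 0.0007
```

```bash
python3 - <<'E'
from h import *
st()
for n,roi in(("side",(145,240,315,365)),("top",(150,185,225,320))):
    im=cv2.imread(f"pics/{n}0.png").astype(int);W=np.load(f"pics/{n}0.npy")
    b,g,r=im[...,0],im[...,1],im[...,2];m=(b>r+25)&(b>g+10)
    k=np.zeros_like(m);k[roi[0]:roi[1],roi[2]:roi[3]]=1
    P=(W[m&k]-O);P=np.stack([P@CX,P@CY,P[:,2]],1)*1000;P=P[(P[:,2]>85)&(P[:,2]<215)&(abs(P[:,0])<60)]
    for lo in range(85,215,26):
        q=P[(P[:,2]>=lo)&(P[:,2]<lo+26)];
        if len(q)>3:print(n,lo,len(q),np.median(q,0).round(1))
W=np.load("pics/side0.npy").reshape(-1,3)-O;P=np.stack([W@CX,W@CY,W[:,2]],1)*1000
roof=P[(P[:,2]>186)&(P[:,2]<194)&(abs(P[:,1])<145)&(P[:,0]>0)&(P[:,0]<240)];print("roof x side",np.percentile(roof[:,0],[0,1,50,99,100]))
fl=P[(P[:,2]>220)&(P[:,2]<232)&(abs(P[:,1])<145)&(abs(P[:,0])<30)];print("flap x side",np.percentile(fl[:,0],[1,10,50,90,99]))
E
```

```text
8.2 cab mm [-63.2 113.3  85. ] rpy [-90.   -0.  -82.6] F cab [0.7, 0.2, 0.2] w 0.7 j [14.5 36.7 82.5 -0.  60.8 97.2]
side 85 36 [ -9.7  -1.2 104.9]
side 111 78 [-10.9  -8.9 123.8]
side 137 85 [-12.2 -11.3 150.7]
side 163 86 [-13.5  -3.8 175.9]
side 189 51 [-14.7 -23.2 196.6]
top 85 24 [-10.6   6.6 106.1]
top 111 57 [-11.7   4.6 124.7]
top 137 59 [-12.9  -1.7 149.1]
top 163 71 [-14.2   8.9 175.6]
top 189 37 [-15.3 -10.2 196.5]
roof x side [  8.28655593  15.3249932   99.08864489 206.82493642 209.32153376]
flap x side [-15.92140791 -14.76359736  -9.97916004  -3.72068702  -1.84777452]
```

The flap leans 0.05 rad already, so the cabinet origin is 7 mm deeper than I assumed, which agrees with the stop contact. I'll correct that and pull the left support.

>>> arm_command(
  steps=[
    [[0, 0, 0], [0, 0, -4], 0],
    [[0, 0, 0], [0, 0, -4], 0],
    [[0, 0, 0], [0, 0, -5], 0],
    [[0, 0, 0], [0, 0, -6], 0],
    [[0, 0, 0], [0, 0, -6], 0],
    [[0, 0, 0], [0, 0, -6], 0],
    [[0, 0, 0], [0, 0, -6], 0],
    [[0, 0, 0], [0, 0, -6], 0],
  ],
)

```text
time_s: 9.2
eef_pos: [0.5299, 0.2219, 0.0849]
tcp_rot: [-90.0, -0.0, -82.6]
ft_force: [3.4, 1.1, 3.1]
gripper_width: 0.0007
```

>>> arm_command(
  steps=[
    [[0, 0, 0], [0, 0, -6], 0],
    [[0, 0, 0], [0, 0, -6], 0],
    [[0, 0, 0], [0, 0, -6], 0],
    [[0, 0, 0], [0, 0, -6], 0],
    [[0, 0, 0], [0, 0, -6], 0],
    [[0, 0, 0], [0, 0, -6], 0],
  ],
)

```text
time_s: 9.95
eef_pos: [0.4941, 0.2173, 0.0847]
tcp_rot: [-90.0, -0.0, -82.6]
ft_force: [3.4, 0.3, 3.3]
gripper_width: 0.0005
```

>>> arm_command(
  steps=[
    [[0, 0, 0], [0, 0, -4], 0],
    [[0, 0, 0], [0, 0, -3], 0],
    [[0, 0, 0], [0, 0, -2], 0],
    [[0, 0, 0], [0, 0, -2], 0],
  ],
)

```text
time_s: 10.45
eef_pos: [0.4836, 0.2159, 0.0847]
tcp_rot: [-90.0, -0.0, -82.6]
ft_force: [9.4, 1.3, -0.1]
gripper_width: 0.0004
```

```bash
sed -i 's/^O=.6603/O=.6677/' h.py; python3 - <<'E'
from h import *
st()
E
```

```text
10.45 cab mm [-160.3  113.5   84.7] rpy [-90.   -0.  -82.6] F cab [9.5, 0.1, -0.1] w 0.4 j [15.8 29.1 97.3 -0.  53.6 98.4]
```

>>> arm_command(
  steps=[
    [[0, 0, 0], [0, 0, -2], 0],
    [[0, 0, 0], [0, 0, -1], 0],
    [[0, 0, 0], [0, 0, -1], 0],
  ],
)

```text
time_s: 10.82
eef_pos: [0.4836, 0.2159, 0.0849]
tcp_rot: [-89.5, 0.0, -82.7]
ft_force: [17.9, 3.0, -9.7]
gripper_width: 0.0003
```

>>> arm_command(
  steps=[
    [[0, 0, 0], [0, 0, -1], 0],
    [[0, 0, 0], [0, 0, -1], 0],
  ],
)

```text
time_s: 11.08
eef_pos: [0.4835, 0.2159, 0.085]
tcp_rot: [-89.3, 0.1, -82.7]
ft_force: [25.6, 3.0, -15.6]
gripper_width: 0.0007
```

```bash
python3 - <<'E'
from h import *
st()
plan([-160,113,84],-82.6)
E
```

```text
11.075 cab mm [-160.4  113.5   85. ] rpy [-89.3   0.1 -82.7] F cab [25.8, -0.3, -15.6] w 0.7 j [15.8 28.7 97.9 -0.1 52.6 98.5]
turn [-0.74 -0.06 -0.05] shift(old axes) [0.5 1.  0.4] shift(new axes) [0.5 1.  0.4]
```

Both supports are at their stops. Next I'll plan the flap motion, after backing off and lifting.

>>> arm_command(
  steps=[
    [[0, 0, 0], [0, 0, 7], 0],
    [[0, 0, 0], [0, 0, 6], 0],
    [[0, 0, 0], [0, -40, 0], 0],
    [[0, 0, 0], [0, -50, 0], 0],
    [[0, 0, 0], [0, -50, 0], 0],
    [[0, 0, 0], [40, -50, 0], 40],
    [[0, 0, 0], [40, 0, 0], 40],
    [[0, 0, 0], [30, 0, 0], 40],
  ],
)

```text
time_s: 12.08
eef_pos: [0.5036, 0.1073, 0.2735]
tcp_rot: [-90.1, -0.0, -82.6]
ft_force: [1.1, -0.4, -0.2]
gripper_width: 0.026
```

>>> arm_command(
  steps=[
    [[0, 10, 0], [0, 0, 0], 40],
    [[0, 10, 0], [0, 0, 0], 40],
    [[0, 10, 0], [0, 0, 0], 40],
    [[0, 10, 0], [0, 0, 0], 40],
    [[0, 10, 0], [0, 0, 0], 40],
    [[0, 10, 0], [0, 0, 0], 40],
    [[0, 10, 0], [0, 0, 0], 40],
    [[0, 10, 0], [0, 0, 0], 40],
  ],
)

```text
time_s: 13.08
eef_pos: [0.5033, 0.1087, 0.2727]
tcp_rot: [-90.0, -0.2, -163.0]
ft_force: [-0.6, -0.5, -0.6]
gripper_width: 0.0402
```

```bash
cat >> h.py <<'E'
def tcp(th,ph,w,o):   # cab mm; th, ph deg: flap outer edge resting on the front finger
    t,p=np.radians([th,ph]);E=np.array([-16,75.5])+150*np.array([-np.sin(t),np.cos(t)])
    q=E+o*np.array([np.sin(p),-np.cos(p)])+w/2*np.array([np.cos(p),np.sin(p)])
    return q
E
python3 - <<'E'
from h import *
st()
print(tcp(3,0,40,18))
plan([-16,0,290],7.4)
D=np.array([[19.6,87.4,.5246,.226],[26.3,77.1,.5873,.2257],[35.4,85.2,.6016,.084],[28.5,98.4,.5244,.0844],[36.7,82.5,.616,.085],[15.6+6.3,87.8,.5353,.2028],[29.1,97.3,.5296,.0847]])
a=np.radians(D[:,0]);b=a+np.radians(D[:,1]);one=np.ones_like(a);z=0*a
A=np.r_[np.c_[one,z,np.sin(a),np.sin(b)],np.c_[z,one,np.cos(a),np.cos(b)]];y=np.r_[D[:,2],D[:,3]]
x,r,_,_=np.linalg.lstsq(A,y,rcond=None);print(x,abs(A@x-y).max())
c,h,L1,L2=x
for Lt in(.2,.25,.3):
  for th,ph,w in((45,45,24),(70,50,30),(90,45,36),(90,55,36)):
    q=tcp(th,ph,w,15);P=c2w(q[0]/1e3,0,q[1]/1e3);R=np.hypot(P[0],P[1])-Lt*np.sin(np.radians(ph))-c;Z=P[2]+Lt*np.cos(np.radians(ph))-h-Lt
    d2=R*R+Z*Z;c3=(d2-L1**2-L2**2)/2/L1/L2;j3=np.degrees(np.arccos(c3));j2=np.degrees(np.arctan2(R,Z)-np.arctan2(L2*np.sin(np.radians(j3)),L1+L2*c3));print(Lt,th,ph,j2.round(1),j3.round(1),(180-ph-j2-j3).round(1))
E
```

```text
13.075 cab mm [-154.6    4.7  272.7] rpy [ -90.    -0.2 -163. ] F cab [-0.6, -0.4, -0.6] w 40.2 j [  3.7  16.8  84.   -0.   79.4 166.6]
[ -3.85039344 207.29443021]
turn [ 3.0000e-01 -1.7035e+02 -4.0000e-02] shift(old axes) [-135.8  -17.8   27.8] shift(new axes) [138.6 -17.3  -4.7]
[ 0.00476246 -0.10102904  0.46552818  0.37897626] 0.00761644917339388
0.2 45 45 14.6 112.5 7.9
0.2 70 50 16.2 123.4 -9.6
0.2 90 45 21.2 124.8 -11.0
0.2 90 55 22.3 129.3 -26.6
0.25 45 45 12.1 118.7 4.1
0.25 70 50 14.8 130.1 -14.8
0.25 90 45 20.2 130.7 -16.0
0.25 90 55 22.7 136.2 -33.9
0.3 45 45 9.8 124.8 0.4
0.3 70 50 13.8 136.5 -20.4
0.3 90 45 19.8 136.6 -21.4
0.3 90 55 24.3 142.9 -42.2
```

Positive turns about tool y went the wrong way (the tool y axis points down), so I'll rotate back 170°. The joint 5 limit also rules out large tilts, so I'll use a tilt of at most about 20–25° with a growing opening.

>>> arm_command(
  steps=[
    [[0, -10.6, 0], [0, 0, 0], 40],
    [[0, -10.6, 0], [0, 0, 0], 40],
    [[0, -10.6, 0], [0, 0, 0], 40],
    [[0, -10.6, 0], [0, 0, 0], 40],
    [[0, -10.6, 0], [0, 0, 0], 40],
    [[0, -10.6, 0], [0, 0, 0], 40],
    [[0, -10.6, 0], [0, 0, 0], 40],
    [[0, -10.6, 0], [0, 0, 0], 40],
  ],
)

```text
time_s: 14.08
eef_pos: [0.5033, 0.1087, 0.2727]
tcp_rot: [-90.2, 0.0, -77.5]
ft_force: [0.2, -0.1, -0.5]
gripper_width: 0.0403
```

>>> arm_command(
  steps=[
    [[0, -10.6, 0], [0, 0, 0], 40],
    [[0, -10.6, 0], [0, 0, 0], 40],
    [[0, -10.6, 0], [0, 0, 0], 40],
    [[0, -10.6, 0], [0, 0, 0], 40],
    [[0, -10.6, 0], [0, 0, 0], 40],
    [[0, -10.6, 0], [0, 0, 0], 40],
    [[0, -10.6, 0], [0, 0, 0], 40],
    [[0, -10.6, 0], [0, 0, 0], 40],
  ],
)

```text
time_s: 15.08
eef_pos: [0.5033, 0.1087, 0.2727]
tcp_rot: [-90.0, 0.2, 7.3]
ft_force: [-0.5, -0.3, -0.4]
gripper_width: 0.0399
```

```bash
python3 - <<'E'
from h import *
st()
f=plan([-12,0,290],7.4)
plan([-12,0,207],7.4,frm=f)
E
```

```text
15.075 cab mm [-154.6    4.7  272.7] rpy [-90.    0.2   7.3] F cab [-0.6, -0.2, -0.4] w 39.9 j [ 3.7 16.8 84.  -0.  79.4 -3.7]
turn [-0.01 -0.07 -0.2 ] shift(old axes) [142.6 -17.8  -4.5] shift(new axes) [142.6 -17.3  -4.7]
turn [0. 0. 0.] shift(old axes) [ 0. 83. -0.] shift(new axes) [ 0. 83. -0.]
```

>>> arm_command(
  steps=[
    [[0, 0, 0], [0, -22, -4.5], 40],
    [[0, 0, 0], [50, 0, 0], 40],
    [[0, 0, 0], [50, 0, 0], 40],
    [[0, 0, 0], [39, 0, 0], 40],
    [[0, 0, 0], [0, 0, 0], 40],
  ],
)

```text
time_s: 15.7
eef_pos: [0.6435, 0.121, 0.2924]
tcp_rot: [-90.0, 0.3, 7.0]
ft_force: [-0.8, -0.8, -0.8]
gripper_width: 0.04
```

```bash
python3 - <<'E'
from h import *
st()
plan([-15,0,208],7.4)
d=grab("side");cv2.imwrite("pics/c3.png",cv2.resize(d["image"][90:240,250:420],(680,600)))
E
```

```text
15.7 cab mm [-14.   -1.1 292.4] rpy [-90.    0.3   7. ] F cab [-0.8, -0.7, -0.8] w 40.0 j [ 4.  32.5 56.5 -0.  91.4 -3. ]
turn [-0.01 -0.44 -0.31] shift(old axes) [-0.6 84.4  1.1] shift(new axes) [-1.  84.4  1.1]
```

View pics/c3.png

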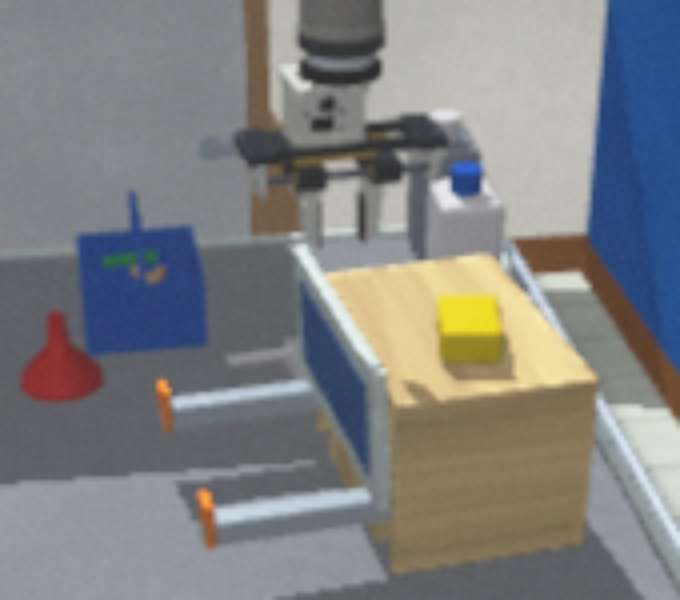

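Both supports are out at (163,405) and (206,517), the flap is up, and the jaws hang above its top edge. Descending astride it.

>>> arm_command(
  steps=[
    [[0, -0.4, -0.3], [-1, 20, 1], 40],
    [[0, 0, 0], [0, 25, 0], 40],
    [[0, 0, 0], [0, 20, 0], 40],
    [[0, 0, 0], [0, 12, 0], 40],
    [[0, 0, 0], [0, 7, 0], 34],
    [[0, 0, 0], [-1, 0, 0], 28],
    [[0, 0, 0], [0, 0, 0], 26],
    [[0, 0, 0], [0, 0, 0], 26],
  ],
)

```text
time_s: 16.75
eef_pos: [0.6415, 0.1218, 0.2122]
tcp_rot: [-90.0, -0.4, 7.4]
ft_force: [0.7, 0.7, 0.0]
gripper_width: 0.026
```

```bash
python3 - <<'E'
from h import *
st()
# schedule
rows=[(3,0,26,17),(10,6,26,17),(20,14,27,16),(30,20,30,14),(40,22,38,12),(50,22,45,11),(60,22,56,10),(70,22,66,9),(80,22,76,8),(90,22,87,8)]
prev=None
for th,ph,w,o in rows:
    q=tcp(th,ph,w,o);de=np.radians(th-ph)
    s=f"th{th} ph{ph} w{w} tcp {q.round(1)} rearclear {w*np.cos(de)-o*np.sin(de)-14:.1f} reartip z {q[1]+w/2*np.sin(np.radians(ph)):.0f}"
    if prev is not None:
        dd=q-prev[0];p=np.radians(prev[1]);s+=f"  shift in old tool x {dd@[np.cos(p),np.sin(p)]:.1f} y {dd@[np.sin(p),-np.cos(p)]:.1f} turn {-(ph-prev[1])}"
    print(s);prev=(q,ph)
E
```

```text
16.75 cab mm [-1.590e+01 -1.000e-01  2.122e+02] rpy [-90.   -0.4   7.4] F cab [0.8, 0.6, 0.0] w 26.0 j [ 4.  33.7 66.5  0.  79.4 -3.3]
th3 ph0 w26 tcp [-10.9 208.3] rearclear 11.1 reartip z 208
th10 ph6 w26 tcp [-27.3 207.7] rearclear 10.8 reartip z 209  shift in old tool x -16.5 y 0.6 turn -6
th20 ph14 w27 tcp [-50.3 204.2] rearclear 11.2 reartip z 207  shift in old tool x -23.2 y 1.1 turn -8
th30 ph20 w30 tcp [-72.1 197.4] rearclear 13.1 reartip z 203  shift in old tool x -22.8 y 1.3 turn -6
th40 ph22 w38 tcp [-90.3 186.4] rearclear 18.4 reartip z 194  shift in old tool x -20.8 y 4.1 turn -2
th50 ph22 w45 tcp [-105.9  170.1] rearclear 20.6 reartip z 179  shift in old tool x -20.6 y 9.2 turn 0
th60 ph22 w56 tcp [-116.2  151.7] rearclear 24.0 reartip z 162  shift in old tool x -16.4 y 13.2 turn 0
th70 ph22 w66 tcp [-123.   130.8] rearclear 23.5 reartip z 143  shift in old tool x -14.1 y 16.8 turn 0
th80 ph22 w76 tcp [-125.5  108.4] rearclear 19.5 reartip z 123  shift in old tool x -10.7 y 19.9 turn 0
th90 ph22 w87 tcp [-122.7   84.4] rearclear 11.2 reartip z 101  shift in old tool x -6.4 y 23.3 turn 0
```

```bash
cat >> h.py <<'E'
def sched(rows,start=None):
    p,R,s=pose();c=w2c(p)*1000;q0=c[[0,2]];f=R.apply([0,1,0]);ph0=np.degrees(np.arctan2(f@CX,-f[2])) if start is None else start
    print("now",c.round(1),"phi",ph0.round(2),"w",s["gripper_width"])
    for th,ph,w,o in rows:
        q=tcp(th,ph,w,o);de=np.radians(th-ph);dd=q-q0;p=np.radians(ph0)
        print(f"th{th} ph{ph} w{w} tcp {q.round(1)} clear {w*np.cos(de)-o*np.sin(de)-14:.1f} x {dd@[np.cos(p),np.sin(p)]:.1f} y {dd@[np.sin(p),-np.cos(p)]:.1f} turn {-(ph-ph0):.1f}")
        q0=q;ph0=ph
E
python3 - <<'E'
from h import *
sched([(3,3,21,17),(10,10,20,17),(15,15,20,17),(20,17,20,16),(25,19,22,15),(30,20,24,14),(35,21,27,13),(40,22,31,12),(45,22,35,12)])
E
```

```text
now [-1.590e+01 -1.000e-01  2.122e+02] phi 0.36 w 0.026045720787760334
th3 ph3 w21 tcp [-12.5 208.9] clear 7.0 x 3.4 y 3.3 turn -2.6
th10 ph10 w20 tcp [-29.2 208.2] clear 6.0 x -16.8 y -0.2 turn -7.0
th15 ph15 w20 tcp [-40.8 206.6] clear 6.0 x -11.6 y -0.4 turn -5.0
th20 ph17 w20 tcp [-53.1 204.1] clear 5.1 x -12.5 y -0.8 turn -2.0
th25 ph19 w22 tcp [-64.1 200.8] clear 6.3 x -11.5 y -0.1 turn -2.0
th30 ph20 w24 tcp [-74.9 196.4] clear 7.2 x -11.7 y 0.7 turn -1.0
th35 ph21 w27 tcp [-84.8 191.1] clear 9.1 x -11.1 y 1.6 turn -1.0
th40 ph22 w31 tcp [-93.6 185.1] clear 11.8 x -10.3 y 2.4 turn -1.0
th45 ph22 w35 tcp [-101.3  177. ] clear 13.5 x -10.3 y 4.6 turn 0.0
```

>>> arm_command(
  steps=[
    [[0, 0, -1.3], [0, 1.5, 0], 23],
    [[0, 0, -1.3], [0, 1.5, 0], 21],
    [[0, 0, -1], [-1.5, 0, 0], 20],
    [[0, 0, -1], [-2, 0, 0], 20],
    [[0, 0, -1], [-2.5, 0, 0], 20],
    [[0, 0, -1], [-2.5, 0, 0], 20],
    [[0, 0, -1], [-2.5, 0, 0], 20],
    [[0, 0, -2], [-2.5, 0, 0], 20],
  ],
)

```text
time_s: 17.75
eef_pos: [0.628, 0.1201, 0.2073]
tcp_rot: [-90.0, -10.0, 7.4]
ft_force: [0.5, -0.6, 0.2]
gripper_width: 0.0197
```

```bash
python3 - <<'E'
from h import *
st()
sched([(15,15,20,17),(20,17,20,16),(25,19,22,15),(30,20,24,14)])
E
```

```text
17.75 cab mm [-2.940e+01 -1.000e-01  2.073e+02] rpy [-90.  -10.    7.4] F cab [0.4, -0.7, 0.2] w 19.7 j [ 3.6 26.9 79.8  0.7 63.3 -4. ]
now [-2.940e+01 -1.000e-01  2.073e+02] phi 10.01 w 0.019688507389755833
th15 ph15 w20 tcp [-40.8 206.6] clear 6.0 x -11.3 y -1.2 turn -5.0
th20 ph17 w20 tcp [-53.1 204.1] clear 5.1 x -12.5 y -0.8 turn -2.0
th25 ph19 w22 tcp [-64.1 200.8] clear 6.3 x -11.5 y -0.1 turn -2.0
th30 ph20 w24 tcp [-74.9 196.4] clear 7.2 x -11.7 y 0.7 turn -1.0
```

>>> arm_command(
  steps=[
    [[0, 0, -1.2], [-2.8, -0.3, 0], 20],
    [[0, 0, -1.2], [-2.8, -0.3, 0], 20],
    [[0, 0, -1.3], [-2.8, -0.3, 0], 20],
    [[0, 0, -1.3], [-2.9, -0.3, 0], 20],
    [[0, 0, -0.5], [-3.1, -0.2, 0], 20],
    [[0, 0, -0.5], [-3.1, -0.2, 0], 20],
    [[0, 0, -0.5], [-3.1, -0.2, 0], 20],
    [[0, 0, -0.5], [-3.2, -0.2, 0], 20],
  ],
)

```text
time_s: 18.75
eef_pos: [0.6045, 0.1171, 0.2035]
tcp_rot: [-90.0, -16.9, 7.4]
ft_force: [0.2, 0.3, -0.4]
gripper_width: 0.0202
```

```bash
python3 - <<'E'
from h import *
st()
sched([(25,19,22,15),(30,20,24,14),(35,21,27,13),(40,22,31,12)])
E
```

```text
18.75 cab mm [-5.320e+01 -1.000e-01  2.035e+02] rpy [-90.  -16.9   7.4] F cab [0.2, 0.3, -0.4] w 20.2 j [ 3.2 21.3 90.9  1.6 50.9 -5. ]
now [-5.320e+01 -1.000e-01  2.035e+02] phi 16.94 w 0.02015593366910185
th25 ph19 w22 tcp [-64.1 200.8] clear 6.3 x -11.2 y -0.7 turn -2.1
th30 ph20 w24 tcp [-74.9 196.4] clear 7.2 x -11.7 y 0.7 turn -1.0
th35 ph21 w27 tcp [-84.8 191.1] clear 9.1 x -11.1 y 1.6 turn -1.0
th40 ph22 w31 tcp [-93.6 185.1] clear 11.8 x -10.3 y 2.4 turn -1.0
```

```bash
python3 - <<'E'
from h import *
d=grab("side");cv2.imwrite("pics/c4.png",cv2.resize(d["image"][110:240,270:420],(690,600)))
E
```

```text
(no output)
```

View pics/c4.png

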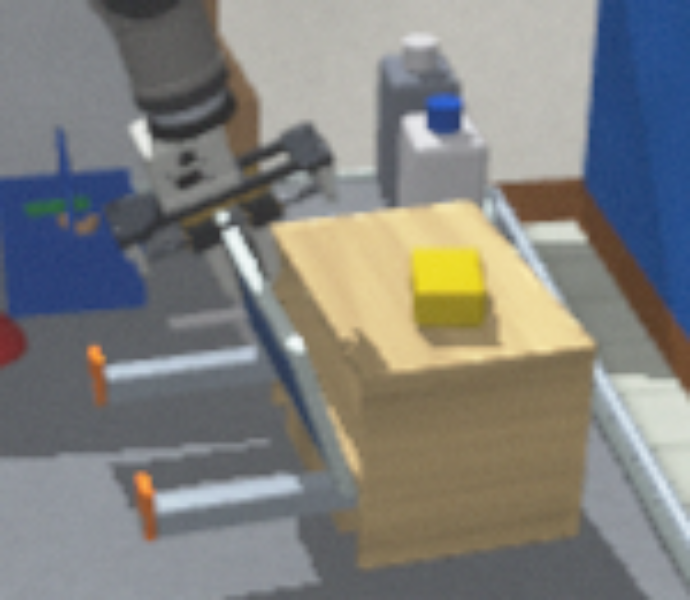

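The flap has opened to about 20° and its edge at (225,215) is held between the fingers. Continuing.

>>> arm_command(
  steps=[
    [[0, 0, -0.5], [-2.8, -0.2, 0], 20],
    [[0, 0, -0.5], [-2.8, -0.2, 0], 21],
    [[0, 0, -0.5], [-2.8, -0.2, 0], 21],
    [[0, 0, -0.5], [-2.8, -0.1, 0], 22],
    [[0, 0, -0.3], [-2.9, 0.1, 0], 22],
    [[0, 0, -0.3], [-2.9, 0.2, 0], 23],
    [[0, 0, -0.2], [-2.9, 0.2, 0], 23],
    [[0, 0, -0.2], [-3, 0.2, 0], 24],
  ],
)

```text
time_s: 19.8
eef_pos: [0.5829, 0.1143, 0.1962]
tcp_rot: [-90.0, -19.9, 7.4]
ft_force: [0.6, -0.0, 0.9]
gripper_width: 0.024
```

>>> arm_command(
  steps=[
    [[0, 0, -0.3], [-2.8, 0.4, 0], 25],
    [[0, 0, -0.3], [-2.8, 0.4, 0], 25],
    [[0, 0, -0.2], [-2.8, 0.4, 0], 26],
    [[0, 0, -0.2], [-2.7, 0.4, 0], 27],
    [[0, 0, -0.3], [-2.6, 0.6, 0], 28],
    [[0, 0, -0.3], [-2.6, 0.6, 0], 29],
    [[0, 0, -0.2], [-2.6, 0.6, 0], 30],
    [[0, 0, -0.2], [-2.5, 0.6, 0], 31],
  ],
)

```text
time_s: 20.8
eef_pos: [0.5644, 0.1119, 0.1847]
tcp_rot: [-90.0, -21.9, 7.4]
ft_force: [-0.5, 0.1, 0.5]
gripper_width: 0.0306
```

```bash
python3 - <<'E'
from h import *
st()
sched([(45,22,34,12),(50,22,37,12),(55,22,41,11),(60,22,46,11),(65,22,52,10),(70,22,58,10)])
d=grab("side");W=cloud(d)[140:240,290:380].reshape(-1,3);W=W[np.isfinite(W).all(1)]-O;P=np.stack([W@CX,W@CY,W[:,2]],1)*1000
P=P[(P[:,1]>-148)&(P[:,1]<-50)&(P[:,0]<-10)&(P[:,2]>100)&(P[:,2]<260)&(P[:,0]>-175)]
a=np.degrees(np.arctan2(-(P[:,0]+16),P[:,2]-75.5));print("flap ang",len(P),np.percentile(a,[5,25,50,75,95]).round(1))
E
```

```text
20.8 cab mm [-93.5  -0.  184.7] rpy [-90.  -21.9   7.4] F cab [-0.4, 0.2, 0.5] w 30.6 j [  2.6  16.5 103.2   2.8  38.5  -6.7]
now [-93.5  -0.  184.7] phi 21.9 w 0.03062821055123457
th45 ph22 w34 tcp [-101.8  176.8] clear 12.6 x -10.6 y 4.3 turn -0.1
th50 ph22 w37 tcp [-109.3  167.7] clear 13.0 x -10.3 y 5.6 turn 0.0
th55 ph22 w41 tcp [-115.7  159. ] clear 14.4 x -9.3 y 5.6 turn 0.0
th60 ph22 w46 tcp [-120.5  148.9] clear 15.5 x -8.2 y 7.6 turn 0.0
th65 ph22 w52 tcp [-124.1  139.4] clear 17.2 x -7.0 y 7.5 turn 0.0
th70 ph22 w58 tcp [-126.3  128.4] clear 17.4 x -6.2 y 9.3 turn 0.0
flap ang 214 [13.5 26.9 32.4 35.3 38.4]
```

>>> arm_command(
  steps=[
    [[0, 0, 0], [-2.6, 1, 0], 32],
    [[0, 0, 0], [-2.7, 1, 0], 33],
    [[0, 0, 0], [-2.7, 1.1, 0], 33],
    [[0, 0, 0], [-2.6, 1.2, 0], 34],
    [[0, 0, 0], [-2.6, 1.3, 0], 35],
    [[0, 0, 0], [-2.6, 1.4, 0], 36],
    [[0, 0, 0], [-2.6, 1.4, 0], 36],
    [[0, 0, 0], [-2.5, 1.5, 0], 37],
  ],
)

```text
time_s: 21.85
eef_pos: [0.5489, 0.1099, 0.1678]
tcp_rot: [-90.0, -21.9, 7.4]
ft_force: [-0.4, -0.0, -0.1]
gripper_width: 0.0367
```

>>> arm_command(
  steps=[
    [[0, 0, 0], [-2.4, 1.4, 0], 38],
    [[0, 0, 0], [-2.3, 1.4, 0], 39],
    [[0, 0, 0], [-2.3, 1.4, 0], 40],
    [[0, 0, 0], [-2.3, 1.4, 0], 41],
    [[0, 0, 0], [-2.1, 1.9, 0], 42],
    [[0, 0, 0], [-2.1, 1.9, 0], 43],
    [[0, 0, 0], [-2, 1.9, 0], 45],
    [[0, 0, 0], [-2, 1.9, 0], 46],
  ],
)

```text
time_s: 22.85
eef_pos: [0.5378, 0.1084, 0.149]
tcp_rot: [-90.0, -21.9, 7.4]
ft_force: [-1.1, -0.4, -0.2]
gripper_width: 0.0457
```

```bash
cat >> h.py <<'E'
def flapang():
    d=grab("side");W=cloud(d)[140:250,270:380].reshape(-1,3);W=W[np.isfinite(W).all(1)]-O;P=np.stack([W@CX,W@CY,W[:,2]],1)*1000
    P=P[(P[:,1]>-148)&(P[:,1]<-50)&(P[:,0]<-60)&(P[:,2]>80)&(P[:,2]<260)&(P[:,0]>-168)]
    x,z=-(P[:,0]+16),P[:,2]-75.5;r=np.hypot(x,z);m=r>80
    a=np.degrees(np.arctan2(x,z))+np.degrees(np.arcsin(14/r));a=a[m];print("flap ang (inner face)",len(a),np.percentile(a,[10,25,50,75,90]).round(1))
    return d
E
python3 - <<'E'
from h import *
st();flapang()
sched([(65,21,52,11),(70,20,58,11),(75,19,65,10),(80,18,72,10),(85,18,80,9),(90,18,88,9),(92,18,90,9)])
E
```

```text
22.85 cab mm [-120.4   -0.   149. ] rpy [-90.  -21.9   7.4] F cab [-1.2, -0.2, -0.2] w 45.7 j [  2.3  16.8 109.8   3.6  31.7  -7.8]
flap ang (inner face) 221 [57.9 58.3 59.  59.9 62.7]
now [-120.8   -0.   148.6] phi 21.86 w 0.0454699146606459
th65 ph21 w52 tcp [-123.7  137.9] clear 15.8 x -6.7 y 8.8 turn 0.9
th70 ph20 w58 tcp [-125.9  126.4] clear 14.9 x -6.2 y 10.0 turn 1.0
th75 ph19 w65 tcp [-126.9  115.4] clear 14.1 x -4.6 y 9.9 turn 1.0
th80 ph18 w72 tcp [-126.4  103.2] clear 11.0 x -3.5 y 11.8 turn 1.0
th85 ph18 w80 tcp [-124.6   92.4] clear 9.0 x -1.6 y 10.8 turn 0.0
th90 ph18 w88 tcp [-121.4   80.5] clear 4.6 x -0.6 y 12.3 turn 0.0
th92 ph18 w90 tcp [-120.3   75.6] clear 2.2 x -0.5 y 5.0 turn 0.0
```

The measured flap angle of 59° agrees with the plan (60°). Continuing with the tilt kept at 22°.

```bash
python3 - <<'E'
from h import *
sched([(65,22,52,11),(70,22,58,11),(75,22,65,11),(80,22,72,10),(85,22,79,10),(90,22,87,10),(92,22,90,10)])
E
```

```text
now [-120.8   -0.   148.6] phi 21.86 w 0.0454699146606459
th65 ph22 w52 tcp [-123.7  138.4] clear 16.5 x -6.5 y 8.3 turn -0.1
th70 ph22 w58 tcp [-125.9  127.5] clear 16.6 x -6.2 y 9.3 turn 0.0
th75 ph22 w65 tcp [-126.6  116.3] clear 16.3 x -4.8 y 10.1 turn 0.0
th80 ph22 w72 tcp [-126.6  105.8] clear 15.7 x -3.9 y 9.8 turn 0.0
th85 ph22 w79 tcp [-125.1   94.1] clear 13.0 x -2.9 y 11.4 turn 0.0
th90 ph22 w87 tcp [-121.9   82.5] clear 9.3 x -1.4 y 11.9 turn 0.0
th92 ph22 w90 tcp [-120.4   77.9] clear 7.4 x -0.4 y 4.9 turn 0.0
```

>>> arm_command(
  steps=[
    [[0, 0, 0], [-1.6, 2, 0], 47],
    [[0, 0, 0], [-1.6, 2.1, 0], 49],
    [[0, 0, 0], [-1.6, 2.1, 0], 50],
    [[0, 0, 0], [-1.6, 2.1, 0], 52],
    [[0, 0, 0], [-1.6, 2.3, 0], 53],
    [[0, 0, 0], [-1.6, 2.3, 0], 55],
    [[0, 0, 0], [-1.5, 2.3, 0], 56],
    [[0, 0, 0], [-1.5, 2.4, 0], 58],
  ],
)

```text
time_s: 23.9
eef_pos: [0.5327, 0.1078, 0.1279]
tcp_rot: [-90.0, -21.9, 7.4]
ft_force: [-3.9, -0.3, 1.2]
gripper_width: 0.0576
```

>>> arm_command(
  steps=[
    [[0, 0, 0], [-1.2, 2.5, 0], 60],
    [[0, 0, 0], [-1.2, 2.5, 0], 62],
    [[0, 0, 0], [-1.2, 2.5, 0], 63],
    [[0, 0, 0], [-1.2, 2.6, 0], 65],
    [[0, 0, 0], [-1, 2.4, 0], 67],
    [[0, 0, 0], [-1, 2.4, 0], 69],
    [[0, 0, 0], [-1, 2.5, 0], 70],
    [[0, 0, 0], [-0.9, 2.5, 0], 72],
  ],
)

```text
time_s: 24.9
eef_pos: [0.5323, 0.1077, 0.1063]
tcp_rot: [-90.0, -21.9, 7.4]
ft_force: [-1.9, 0.2, -0.4]
gripper_width: 0.0716
```

```bash
python3 - <<'E'
from h import *
st();d=flapang()
cv2.imwrite("pics/c5.png",cv2.resize(d["image"][110:240,270:420],(690,600)))
sched([(85,22,79,10),(90,22,87,10),(92,22,90,10)])
E
```

```text
24.9 cab mm [-125.9   -0.   106.3] rpy [-90.  -21.9   7.4] F cab [-1.8, 0.5, -0.4] w 71.6 j [  2.2  20.3 113.4   4.6  24.5  -9. ]
flap ang (inner face) 260 [77.1 77.8 78.4 79.  80.5]
now [-126.1   -0.   106. ] phi 21.9 w 0.07185862745971504
th85 ph22 w79 tcp [-125.1   94.1] clear 13.0 x -3.5 y 11.4 turn -0.1
th90 ph22 w87 tcp [-121.9   82.5] clear 9.3 x -1.4 y 11.9 turn 0.0
th92 ph22 w90 tcp [-120.4   77.9] clear 7.4 x -0.4 y 4.9 turn 0.0
```

View pics/c5.png

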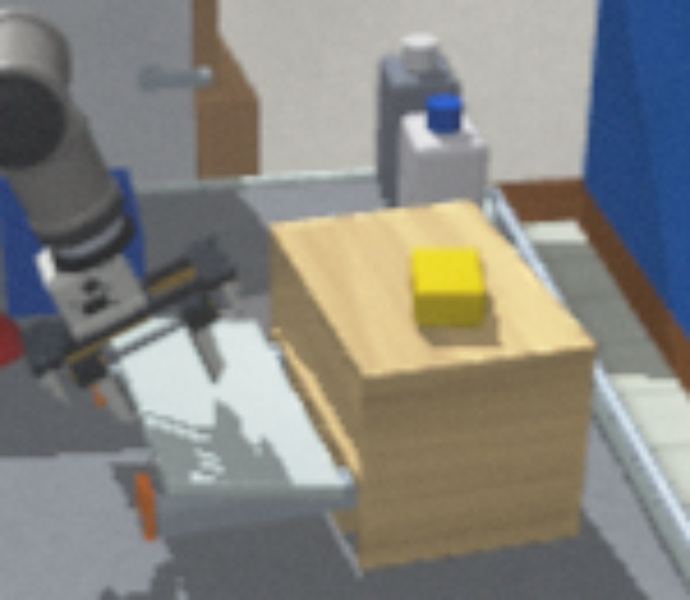

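The flap is at about 78°, supported by the front finger at (110,405), with the lips ahead of it. Easing it down the rest of the way.

>>> arm_command(
  steps=[
    [[0, 0, 0], [-0.4, 1.4, 0], 73],
    [[0, 0, 0], [-0.4, 1.4, 0], 74],
    [[0, 0, 0], [-0.4, 1.4, 0], 75],
    [[0, 0, 0], [-0.4, 1.4, 0], 76],
    [[0, 0, 0], [-0.5, 1.4, 0], 77],
    [[0, 0, 0], [-0.5, 1.4, 0], 78],
    [[0, 0, 0], [-0.4, 1.4, 0], 78],
    [[0, 0, 0], [-0.4, 1.5, 0], 79],
  ],
)

```text
time_s: 25.95
eef_pos: [0.5332, 0.1078, 0.0945]
tcp_rot: [-90.0, -21.9, 7.4]
ft_force: [-0.6, 0.0, -0.5]
gripper_width: 0.0788
```

>>> arm_command(
  steps=[
    [[0, 0, 0], [-0.2, 1.5, 0], 80],
    [[0, 0, 0], [-0.2, 1.5, 0], 81],
    [[0, 0, 0], [-0.2, 1.5, 0], 82],
    [[0, 0, 0], [-0.2, 1.5, 0], 83],
    [[0, 0, 0], [-0.2, 1.5, 0], 84],
    [[0, 0, 0], [-0.2, 1.5, 0], 85],
    [[0, 0, 0], [-0.2, 1.5, 0], 86],
    [[0, 0, 0], [-0.2, 1.5, 0], 87],
  ],
)

```text
time_s: 26.95
eef_pos: [0.5362, 0.1082, 0.0828]
tcp_rot: [-90.0, -21.9, 7.4]
ft_force: [-1.3, 0.0, -1.0]
gripper_width: 0.0869
```

```bash
python3 - <<'E'
from h import *
st();d=flapang()
sched([(92,22,90,10)])
E
```

```text
26.95 cab mm [-122.    -0.    82.8] rpy [-90.  -21.9   7.4] F cab [-1.3, 0.2, -1.0] w 86.9 j [  2.3  23.1 114.2   5.3  20.9  -9.7]
flap ang (inner face) 277 [87.4 88.1 88.8 89.7 90.9]
now [-122.    -0.    82.7] phi 21.89 w 0.08693656491738444
th92 ph22 w90 tcp [-120.4   77.9] clear 7.4 x -0.3 y 5.1 turn -0.1
```

>>> arm_command(
  steps=[
    [[0, 0, 0], [-0.5, 0.9, 0], 87],
    [[0, 0, 0], [-0.5, 0.9, 0], 87],
    [[0, 0, 0], [-0.5, 0.9, 0], 87],
    [[0, 0, 0], [-0.9, -0.2, 0], 87],
    [[0, 0, 0], [-0.9, -0.4, 0], 87],
    [[0, 0, 0], [-0.9, -0.4, 0], 87],
    [[0, 0, 0], [-0.9, -0.4, 0], 87],
    [[0, 0, 0], [0, 0, 0], 87],
  ],
)

```text
time_s: 28.0
eef_pos: [0.5319, 0.1077, 0.0798]
tcp_rot: [-90.0, -21.9, 7.4]
ft_force: [0.3, 0.4, -0.9]
gripper_width: 0.0873
```

```bash
python3 - <<'E'
from h import *
st();d=flapang()
E
```

```text
28.0 cab mm [-126.4   -0.    79.8] rpy [-90.  -21.9   7.4] F cab [0.3, 0.4, -0.9] w 87.3 j [  2.2  23.1 115.    5.6  20.2 -10. ]
flap ang (inner face) 263 [87.8 88.4 89.1 89.8 90.6]
```

>>> arm_command(
  steps=[
    [[0, 0, 0], [-2.3, -0.9, 0], 87],
    [[0, 0, 0], [-2.3, -0.9, 0], 87],
    [[0, 0, 0], [-2.3, -0.9, 0], 87],
    [[0, 0, 0], [-2.3, -0.9, 0], 87],
    [[0, 0, 0], [2, -5, 0], 87],
    [[0, 0, 0], [3.7, -9.3, 0], 87],
    [[0, 0, 0], [5.6, -14, 0], 87],
    [[0, 0, 0], [5.6, -14, 0], 87],
  ],
)

```text
time_s: 29.05
eef_pos: [0.5223, 0.1064, 0.1265]
tcp_rot: [-90.0, -21.9, 7.4]
ft_force: [0.6, -0.4, 0.2]
gripper_width: 0.0867
```

>>> arm_command(
  steps=[
    [[0, 0, 0], [7.4, -18.6, 0], 87],
    [[0, 0, 0], [11, -28, 0], 87],
    [[0, 0, 0], [11, -28, 0], 87],
    [[0, 0, 0], [0, -40, 0], 87],
    [[0, 0, 0], [0, -40, 0], 87],
    [[0, 0, 0], [0, 0, 0], 87],
  ],
)

```text
time_s: 29.8
eef_pos: [0.4927, 0.1025, 0.2839]
tcp_rot: [-90.1, -22.3, 7.4]
ft_force: [-0.4, 0.1, -0.5]
gripper_width: 0.087
```

```bash
python3 - <<'E'
from h import *
st();d=flapang()
W=cloud(d);im=d["image"].astype(int);b,g,r=im[...,0],im[...,1],im[...,2]
m=((r>140)&(r-b>70)&(g<r*0.7)).astype(np.uint8);k=np.zeros_like(m);k[160:250,270:340]=1
N,L,S,C=cv2.connectedComponentsWithStats(m*k)
for i in range(1,N):
    if S[i,4]>5:
        P=W[L==i];P=np.array([w2c(q) for q in P])*1000;print(C[i],S[i,4],np.median(P,0).round(1))
t=grab("top")
cv2.imwrite("pics/c6.png",np.hstack([cv2.resize(d["image"][120:240,260:400],(400,343)),cv2.resize(t["image"][90:225,195:325],(330,343))]))
E
```

```text
29.8 cab mm [-1.659e+02 -1.000e-01  2.839e+02] rpy [-90.1 -22.3   7.4] F cab [-0.4, 0.2, -0.5] w 87.0 j [  1.7   2.7 103.5   2.7  51.6  -7. ]
flap ang (inner face) 272 [87.6 88.4 89.2 89.8 90.5]
[290.40909091 189.09090909] 22 [-177.8  107.6   84.5]
[301.1        217.56666667] 30 [-177.5 -126.2   87.2]
```

View pics/c6.png

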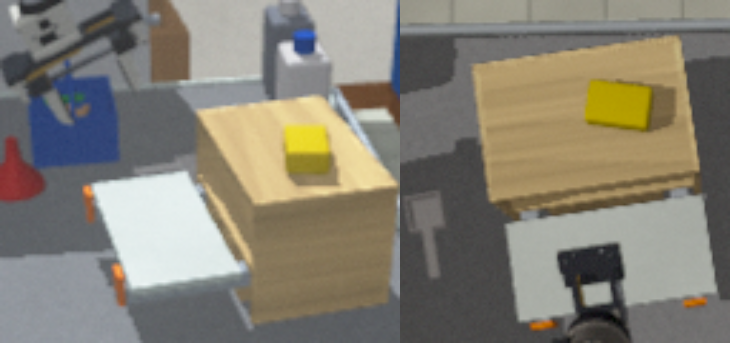

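The flap lies level behind both orange lips, at (90,203) and (118,283) in the side crop. The robot is clear and the soap hasn't moved. Handing in.

```bash
python3 -c "
from station import env
print(env.close_job())"
```

```text
the job is handed in; nothing more can be done
None
```

The dosing ledge is set up and the job was handed in at about 30 s of the 61 s limit.

**Supports:** I hooked both slide-out supports behind their lips and pulled them to their hard stops with the flap still up. At the stops the sensed force was about 42 N (right) and 30 N (left), with no further movement. The last image puts both lip centres at about -177 mm in cabinet x, against -176 mm expected at the stop.

**Flap:** I led it down loosely between the fingers, with forces of about 4 N or less and angle checks that followed the plan to within about 2°. After I let go it measured about 89°, which is level within the camera's accuracy. The angle did not change as the gripper backed off. It lies behind both orange lips.

**At hand-in:** The arm was raised clear and touching nothing. In the last pictures the soap, scoop, funnel and basket look undisturbed. I did not re-measure the canister and bottles; the arm passed above them once at the start without a contact force.

**Disagreements along the way:**
- The flap started about 3° open, so my first cabinet position was 7 mm off. I corrected it from the stop contact and the flap's slope.
- I turned the wrist the wrong way once, in free air, and turned it back.

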